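# Tare the carat balance

### The arm

A 6-joint arm with a two-finger parallel gripper is mounted at the origin on the work surface. World frame = base frame: x ahead of the robot, y to its left, z up, the work surface at z = 0. Lengths are in m, angles in rad, forces in N, time in s.
With the tool pointing down it reaches from about 0.35 to 0.775 m from the base axis. Payload 7.3 kg.
Tool frame: the origin (TCP) lies at the very end of the fingers, on their centre line; the grasp point (between the pads) lies 19 mm behind it; z points along the fingers, y is the line along which they close (so a half turn about z gives the same grasp; the last joint's range is limited). The gripper opens to 92 mm and grips with 3 to 60 N. Pads are 19 mm wide; open, the fingers measure 130 mm over their backs; the gripper's body (75 mm by 190 mm) begins 47 mm behind the grasp point.
Start: joints at [1.021, 0.342, 1.524, -0, 1.275, -0.146], TCP at [0.206, 0.483, 0.227] pointing down, gripper open.
Joint ranges: [-2.53, 2.53], [-0.77, 2.02], [0.04, 2.7], [-1, 4.14], [0.28, 2.66], [-3.11, 3.11]. Speed limits (rad/s): [2.57, 2.57, 3.14, 3.14, 3.14, 3.14].

### API

Orientations are given as [roll, pitch, yaw] about the fixed x, y, z axes, in that order (R = Rz(yaw) Ry(pitch) Rx(roll)).
In Python, from cell import robot gives the robot as it stands. The module is installed in compiled form; this text tells all that it offers.
- The arm moves only by the tool arm_command, never from a script. Its argument "moves" is a list of rows, each a list of 3 entries, a list of its own where there are three numbers: the shift along the tool's x, y, z in m, then the turn, a rotation vector about the tool's x, y, z in rad, then the finger opening in m, from 0 to 0.0918. In form: [[[dx, dy, dz], [ax, ay, az], claw], ...]. A call has exactly 5 rows; each row is the pose to reach, as a shift and turn from the pose commanded when the call began, along the tool's axes at that moment; what a row does not reach only later rows make up. A row lasts 1/10 s, in which the tool goes at most 50 mm and 8.59 degrees, less where a joint would pass 70% of its speed; a pose out of reach is approached as far as the arm can. A call with a gripper value outside its range is refused whole. The fingers move at their own pace and stop on an object; "squeeze" is the grip in N (left out, the last holds). Time passes only in rows, so rows that repeat a pose let the fingers close, or fill a call up. It gives the time, the measured TCP pose, the force, the opening and the grip force at its end, in the units of the state.
- robot.observe(): the state, without advancing time (a new reading comes with each control period).
- robot.read_camera(name): name is "side" or "top" or "wrist"; returns the picture (420x560x3 uint8, red, green, blue); there is no depth.
- robot.camera_model(name): a dict with "fx", "fy", "cx", "cy" (pixels), "k1" (the pictures are not rectified: a ray, as slopes to the right and down, at radius r is drawn at 1 + k1 r^2 times it, then the intrinsics apply), "R" (3x3) and "t" (3): a world point X has camera coordinates R X + t. Camera axes: x right, y down, z forward; pixel columns grow to the right and rows downward; lengths in m; the calibration is good to about 2 mm. A picture is of the moment at which its call begins: read the wrist's pose just before it. camera_model takes no time and is no camera call; for the wrist camera it gives the pose at the moment of the call.
- robot.hand_in(): hands the job in; it is judged then, once.
The state is a dict: "time": time; "qpos": joint angles; "qvel": joint speeds; "joint_efforts": joint torques, N m; "tool_pos": TCP position; "tool_rot": TCP orientation; "contact_force": force on the tool from outside, world axes, zero at the start; "torque": the same for the moment, N m; "opening": finger opening in m; "grip_force": force on a finger pad.
Only numpy, scipy, OpenCV 4.12 (cv2) and the standard library are available. Lean on these libraries where they do the work, as an engineer would, in place of code of your own. Each camera call takes 0.05 s, during which the arm holds its last target. There are 200 camera calls.

### The job

Zero the gem balance with its empty dish on the pan: with the fingertips, slide the draught cover fully shut towards the keys by pushing on the back of its thumb wedge, and only then lightly press the long bar-shaped key all the way down, let it come back up, and withdraw. Do not press the round or the square key, and leave the dish and everything else on the desk where it is.

Things in the scene. Friction and masses are not known exactly. Their poses are not given: they have to be found in the camera images.
- balance: White gem balance, fixed, 270 (x) by 190 mm (y). Origin: underside centre, on the desk; x points from the key side (-x) to the rear, z up. Deck 45 mm high with three keys at x -108, y -56, 0, +56 mm in any order. Behind: clear chamber (x -50 to 45, y +-75 mm) and grey rear housing (x 45 to 135), both 90 mm high, bearing the cover
- cover (a joint): Sliding draught cover, a clear plate 100 x 150 x 6 mm in an aluminium frame, top face 96 mm above the desk, on the chamber: opening in m along the balance's +x; 0 = fully shut (end stop), 0.085 = fully open. It needs about 1 to 2 N to slide and stays where it is left
- wedge_back (a point): Middle of the top edge of the back (rear, +x) face of the grey thumb wedge on the cover, 114 mm above the desk. That face is upright, 60 mm wide (along the balance's y) and 18 mm high above the cover plate; the wedge slopes down to the front, so push on its back face towards the balance's -x. Moves with the cover; axes as the balance's
- bar_key (a joint): Travel of the bar key in m: 0 = up, 0.005 = fully down (end stop). Spring return, about 1 N to start and 6 N fully down, evenly rising between
- bar_key_top (a point): Centre of the top of the long bar-shaped key (the tare key), grey, 16 mm (x) by 40 mm (y), top 10 mm above the deck = 55 mm above the desk when up; axes as the balance's
- round_key (a joint): Travel of the round key in m, 0 = up, 0.005 = down; not to be pressed
- round_key_top (a point): Centre of the top of the round key, grey, 20 mm in diameter, same height as the bar key
- square_key (a joint): Travel of the square key in m, 0 = up, 0.005 = down; not to be pressed
- square_key_top (a point): Centre of the top of the square key, grey, 17 mm square, same height as the bar key
- dish: Loose steel dish, 44 mm across and 16 mm high, standing on the pan in the chamber; origin at its underside
- big_weight: Loose brass weight with a knob, 26 mm across, 36 mm high, standing at the balance's left (+y) side; origin at its underside
- small_weight: Loose brass weight with a knob, 20 mm across, 28 mm high, at the balance's right side; origin at its underside
- jar: Loose glass jar with a white cap, 40 mm across, 42 mm high, left of the balance; origin at its underside
- loupe: Loose folded steel loupe lying flat, 40 x 24 x 20 mm, on the desk in front of the balance's keys; origin at its underside
- tweezers: Loose steel tweezers lying flat, 130 x 18 x 9 mm, right of the balance; origin at their underside
- gem_box: Loose black box, 45 x 45 x 25 mm, right of the balance; origin at its underside
Mind the look-alikes: they are no part of the job. Leave any brown or red look-alike of the dish alone.

How it is judged:
By the outcome, as a careful person would: the job done as asked, in the order asked, and still so for the second after the job is handed in, with the robot touching nothing.
It also fails if it takes over 38 s, if anything falls off the work surface, if the arm or the gripper's body presses on something with over 40 N, if the wrist force passes 120 N, or if a joint passes its speed limit or range.

## Working session

There is one attempt and no reset: what is moved stays moved. The work goes in short steps, Python scripts to look and compute and a tool call to move; the robot and the scene stay as the last step left them, time stands still between calls to the robot, and variables do not carry over. Pictures are saved under pics/ and viewed, at most 10 in all, crops included, and the job is handed in when it is done.

Besides the shell and the picture viewer there is one more tool, called after "Emit:" as name(argument=value, ...), one argument or row to a line, values as JSON. arm_command: Moves the arm, as the interface text tells. Its arguments: {"type":"object","properties":{"moves":{"type":"array"},"squeeze":{"type":"number"}},"required":["moves"]}

```bash
mkdir -p pics; python3 - <<'E'
from cell import robot
import cv2,numpy as np
for n in("top","side"):
    im=robot.read_camera(n); cv2.imwrite(f"pics/{n}0.png",im[:,:,::-1])
    m=robot.camera_model(n); print(n,{k:np.round(v,4).tolist() for k,v in m.items()})
s=robot.observe(); print(s["time"],s["tool_pos"],s["tool_rot"],s["contact_force"])
E
```

```text
top {'fx': 492.829, 'fy': 492.829, 'cx': 276.316, 'cy': 209.1203, 'k1': -0.1407, 'R': [[-0.0075, -0.9996, 0.0282], [-0.998, 0.0057, -0.0626], [0.0624, -0.0286, -0.9976]], 't': [0.0313, 0.5667, 1.0375]}
side {'fx': 527.4625, 'fy': 527.4625, 'cx': 280.2359, 'cy': 210.1519, 'k1': -0.1021, 'R': [[0.7926, -0.6094, -0.0187], [-0.342, -0.419, -0.8411], [0.5048, 0.673, -0.5406]], 't': [-0.4244, 0.2805, 0.6766]}
0.1 [0.20607602 0.48248427 0.22612294] [-3.14027447e+00 -1.80788012e-04  2.73778114e+00] [0.25656109 0.73542522 0.26527724]
```

View pics/top0.png

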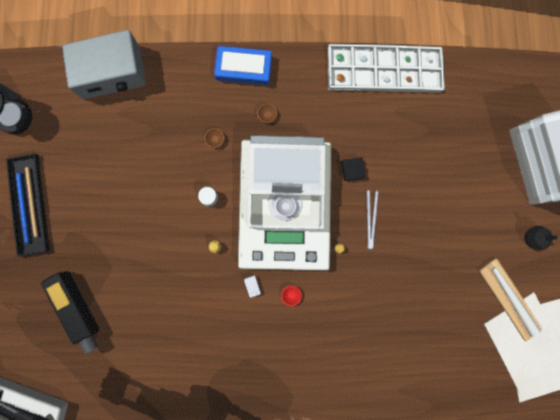

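View pics/side0.png

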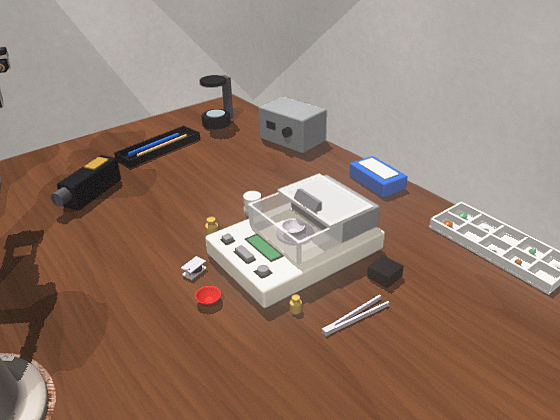

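The top view shows the keys at about (257,255) square, (284,256) bar and (311,257) round. The cover is open, with its wedge at about (287,188). I'll confirm these in an enlarged crop and measure.

```bash
cat > h.py <<'E'
import numpy as np, cv2
from cell import robot
def ray(m,u,v):
    K=np.array([[m["fx"],0,m["cx"]],[0,m["fy"],m["cy"]],[0,0,1.]])
    p=cv2.undistortPoints(np.array([[[u,v]]],float),K,np.array([m["k1"],0,0,0,0.]))[0,0]
    # model is radial on undistorted radius: same as OpenCV
    R=np.array(m["R"]);return -R.T@np.array(m["t"]),R.T@np.array([p[0],p[1],1])
def onz(m,u,v,z):
    o,d=ray(m,u,v);return o+d*(z-o[2])/d[2]
def proj(m,X):
    c=np.array(m["R"])@X+np.array(m["t"]);x=c[:2]/c[2];x=x*(1+m["k1"]*(x@x))
    return x*[m["fx"],m["fy"]]+[m["cx"],m["cy"]]
E
python3 - <<'E'
from h import *
a=cv2.imread("pics/top0.png")[130:280,225:345]; b=cv2.imread("pics/side0.png")[170:300,200:390]
a=cv2.resize(a,None,fx=4,fy=4,interpolation=cv2.INTER_CUBIC)
cv2.imwrite("pics/crop.png",a)
m=robot.camera_model("top")
for n,u,v,z in [("bar",284,256,.055),("sq",257,255,.055),("rnd",311,257,.055),("wedge",287,184,.114),("fl",239,269,.045),("fr",329,270,.045)]: print(n,onz(m,u,v,z).round(4))
E
```

```text
bar [0.468  0.0136 0.055 ]
sq [0.4705 0.069  0.055 ]
rnd [ 0.4654 -0.0421  0.055 ]
wedge [0.6099 0.0091 0.114 ]
fl [0.4415 0.1066 0.045 ]
fr [ 0.4376 -0.0804  0.045 ]
```

View pics/crop.png

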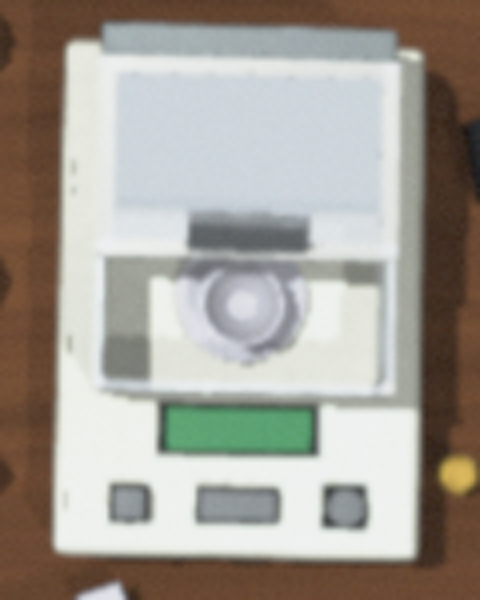

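The crop confirms that the bar key is the wide middle one, at pixel (284.5,256). It lies between the square key on the left and the round key on the right. The wedge's back top edge is at (287,183), and the cover is about 64 mm open. The balance's yaw is about -0.033. I'll move towards it now with the fingers closed and the tool y axis along the balance's y.

Emit:
arm_command(
  moves=[
    [[-0.043, -0.025, -0.002], [0, 0, -0.08], 0],
    [[-0.085, -0.05, -0.005], [0, 0, -0.16], 0],
    [[-0.128, -0.075, -0.008], [0, 0, -0.24], 0],
    [[-0.17, -0.1, -0.01], [0, 0, -0.32], 0],
    [[-0.21, -0.125, -0.012], [0, 0, -0.371], 0],
  ],
  squeeze=10,
)

```text
time: 0.6
tool_pos: [0.351, 0.2836, 0.2386]
tool_rot: [-3.141, -0.0, 3.112]
contact_force: [1.2, -0.1, 0.4]
opening: 0.0565
grip_force: 0.0
```

Emit:
arm_command(
  moves=[
    [[-0.03, -0.038, 0], [0, 0, 0], 0],
    [[-0.06, -0.076, 0], [0, 0, 0], 0],
    [[-0.09, -0.115, 0], [0, 0, 0], 0],
    [[-0.12, -0.153, 0], [0, 0, 0], 0],
    [[-0.15, -0.19, 0], [0, 0, 0], 0],
  ],
)

```text
time: 1.1
tool_pos: [0.4946, 0.0886, 0.2385]
tool_rot: [3.141, -0.0, 3.108]
contact_force: [-0.5, 0.6, 0.3]
opening: 0.0166
grip_force: 0.0
```

Emit:
arm_command(
  moves=[
    [[-0.02, -0.026, 0], [0, 0, 0], 0],
    [[-0.04, -0.052, 0], [0, 0, 0], 0],
    [[-0.06, -0.078, 0], [0, 0, 0], 0],
    [[-0.06, -0.078, 0], [0, 0, 0], 0],
    [[-0.06, -0.078, 0], [0, 0, 0], 0],
  ],
)

```text
time: 1.6
tool_pos: [0.5511, 0.0103, 0.238]
tool_rot: [3.141, -0.002, 3.107]
contact_force: [-0.7, 0.9, -0.2]
opening: 0.0003
grip_force: 0.0
```

```bash
python3 - <<'E'
from h import *
s=robot.observe(); print(s["time"],s["tool_pos"].round(4),s["tool_rot"].round(4),s["contact_force"],s["opening"])
m=robot.camera_model("wrist"); im=robot.read_camera("wrist"); cv2.imwrite("pics/w1.png",im[:,:,::-1])
import pickle; pickle.dump(m,open("w1.pkl","wb"))
for X in ([.468,.0136,.055],[.6105,.009,.114]): print(proj(m,np.array(X)))
E
```

```text
1.6 [0.5511 0.0103 0.238 ] [ 3.1411e+00 -1.6000e-03  3.1074e+00] [-0.6811907   0.8615159  -0.22193214] 0.00034746986917653044
[279.37226712 105.65460609]
[279.64707278 266.81907139]
```

View pics/w1.png

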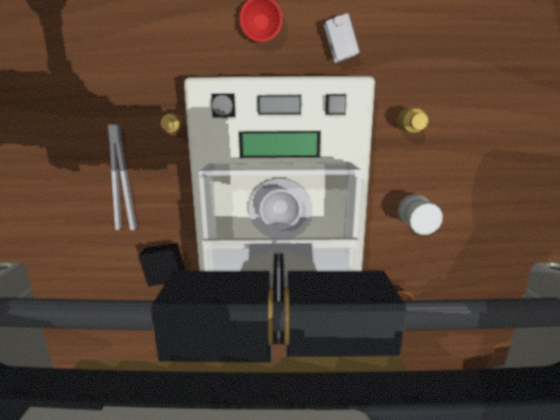

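```bash
python3 - <<'E'
from h import *
import pickle; m=pickle.load(open("w1.pkl","rb"))
print("cam",(-np.array(m["R"]).T@np.array(m["t"])).round(4))
from scipy.spatial.transform import Rotation as Ro
R=Ro.from_euler("xyz",[3.1411,-.0016,3.1074]).as_matrix();p=np.array([.5511,.0103,.238])
for z in(0,-.019,-.047,-.066):
  for x in(-.0095,.0095):
    print(z,x,[proj(m,p+R@[x,y,z]).round(0).tolist() for y in(-.019,0,.019)])
E
```

```text
cam [0.469  0.0124 0.3957]
0 -0.0095 [[244.0, 288.0], [279.0, 288.0], [315.0, 288.0]]
0 0.0095 [[242.0, 255.0], [279.0, 255.0], [317.0, 255.0]]
-0.019 -0.0095 [[240.0, 308.0], [280.0, 308.0], [319.0, 308.0]]
-0.019 0.0095 [[238.0, 273.0], [280.0, 273.0], [321.0, 273.0]]
-0.047 -0.0095 [[232.0, 348.0], [280.0, 348.0], [327.0, 348.0]]
-0.047 0.0095 [[230.0, 307.0], [280.0, 307.0], [330.0, 307.0]]
-0.066 -0.0095 [[225.0, 385.0], [280.0, 385.0], [335.0, 385.0]]
-0.066 0.0095 [[222.0, 340.0], [280.0, 340.0], [338.0, 340.0]]
```

The prediction for the bar key (279,106) agrees with the view at (280,104.5). The wedge is hidden behind the closed fingertips, which are thin in y. I'll go behind the wedge and lower.

Emit:
arm_command(
  moves=[
    [[-0.04, 0, 0], [0, 0, 0], 0],
    [[-0.08, 0, 0], [0, 0, 0], 0],
    [[-0.104, 0, 0.02], [0, 0, 0], 0],
    [[-0.104, 0, 0.05], [0, 0, 0], 0],
    [[-0.104, 0, 0.08], [0, 0, 0], 0],
  ],
)

```text
time: 2.15
tool_pos: [0.6553, 0.0088, 0.1577]
tool_rot: [3.141, 0.0, 3.111]
contact_force: [-0.2, 0.2, -0.9]
opening: 0.0004
grip_force: 0.0
```

Emit:
arm_command(
  moves=[
    [[0, 0, 0.02], [0, 0, 0], 0],
    [[0, 0, 0.035], [0, 0, 0], 0],
    [[0, 0, 0.045], [0, 0, 0], 0],
    [[0, 0, 0.053], [0, 0, 0], 0],
    [[0, 0, 0.053], [0, 0, 0], 0],
  ],
)

```text
time: 2.65
tool_pos: [0.6547, 0.0078, 0.105]
tool_rot: [3.141, -0.001, 3.109]
contact_force: [-0.6, -0.2, -0.0]
opening: 0.0006
grip_force: 0.0
```

```bash
python3 - <<'E'
from h import *
s=robot.observe(); print(s["time"],s["tool_pos"].round(4),s["contact_force"].round(2))
im=robot.read_camera("side")[:,:,::-1]
cv2.imwrite("pics/s1.png",cv2.resize(im[100:300,190:400],None,fx=3,fy=3,interpolation=cv2.INTER_CUBIC)[:600])
E
```

```text
2.65 [0.6547 0.0078 0.105 ] [-0.58 -0.17 -0.05]
```

View pics/s1.png

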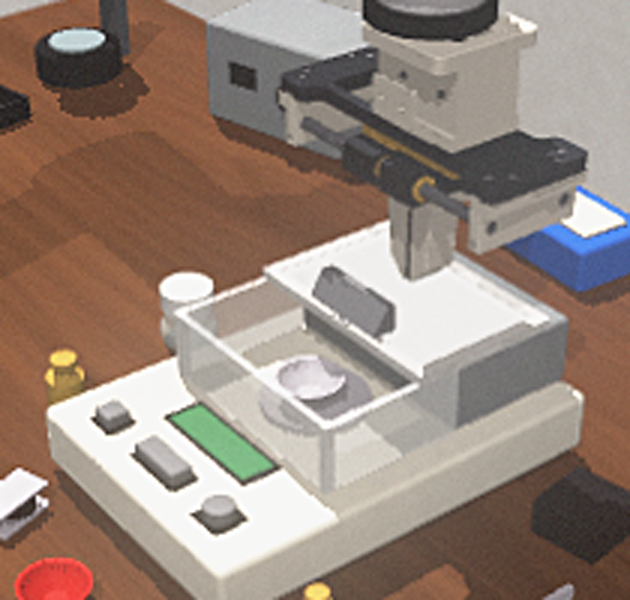

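The side crop shows the fingertips at (425,265), just above the cover and behind the wedge at (355,300). Nothing is touching. I'll push along tool +x.

Emit:
arm_command(
  moves=[
    [[0.01, 0, 0], [0, 0, 0], 0],
    [[0.02, 0, 0], [0, 0, 0], 0],
    [[0.03, 0, 0], [0, 0, 0], 0],
    [[0.036, 0, 0], [0, 0, 0], 0],
    [[0.042, 0, 0], [0, 0, 0], 0],
  ],
)

```text
time: 3.2
tool_pos: [0.614, 0.0086, 0.1068]
tool_rot: [-3.142, 0.003, 3.109]
contact_force: [1.6, -0.2, 2.5]
opening: 0.0005
grip_force: 0.7
```

Emit:
arm_command(
  moves=[
    [[0.007, 0, 0], [0, 0, 0], 0],
    [[0.014, 0, 0], [0, 0, 0], 0],
    [[0.021, 0, 0], [0, 0, 0], 0],
    [[0.028, 0, 0], [0, 0, 0], 0],
    [[0.035, 0, 0], [0, 0, 0], 0],
  ],
)

```text
time: 3.7
tool_pos: [0.5778, 0.0097, 0.1057]
tool_rot: [-3.142, 0.0, 3.109]
contact_force: [2.0, -0.5, 0.5]
opening: 0.0002
grip_force: 0.7
```

Emit:
arm_command(
  moves=[
    [[0.004, 0, 0], [0, 0, 0], 0],
    [[0.008, 0, 0], [0, 0, 0], 0],
    [[0.012, 0, 0], [0, 0, 0], 0],
    [[0.014, 0, 0], [0, 0, 0], 0],
    [[0.016, 0, 0], [0, 0, 0], 0],
  ],
)

```text
time: 4.2
tool_pos: [0.5622, 0.0102, 0.1057]
tool_rot: [3.142, -0.0, 3.109]
contact_force: [1.4, -1.1, 0.8]
opening: 0.0005
grip_force: 0.6
```

Emit:
arm_command(
  moves=[
    [[0.0015, 0, 0], [0, 0, 0], 0],
    [[0.003, 0, 0], [0, 0, 0], 0],
    [[0.0045, 0, 0], [0, 0, 0], 0],
    [[0.006, 0, 0], [0, 0, 0], 0],
    [[0.006, 0, 0], [0, 0, 0], 0],
  ],
)

```text
time: 4.7
tool_pos: [0.556, 0.0105, 0.1056]
tool_rot: [3.141, -0.001, 3.109]
contact_force: [0.8, 0.2, -0.0]
opening: 0.0006
grip_force: 0.2
```

```bash
python3 - <<'E'
from h import *
im=robot.read_camera("side")[:,:,::-1]
cv2.imwrite("pics/s2.png",cv2.resize(im[100:300,190:400],None,fx=3,fy=3,interpolation=cv2.INTER_CUBIC))
E
```

```text
(no output)
```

View pics/s2.png

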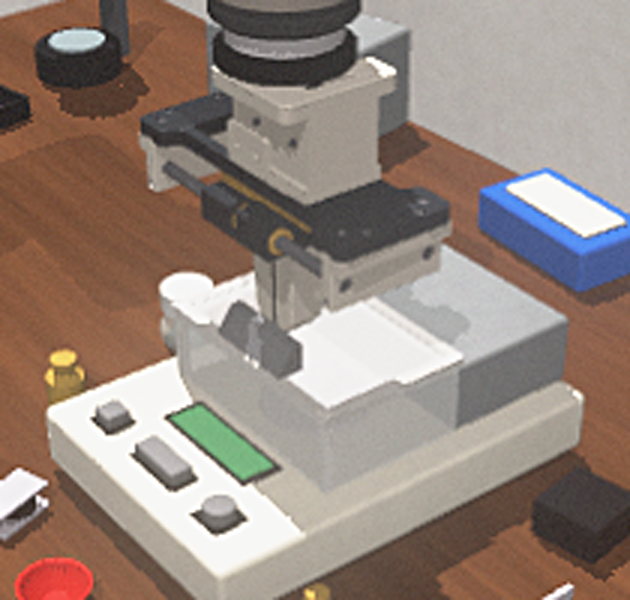

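The cover is nearly shut, with its front edge at about (325,405), close to the chamber's front corner. I'll keep going slowly until I feel the stop.

Emit:
arm_command(
  moves=[
    [[0.001, 0, 0], [0, 0, 0], 0],
    [[0.002, 0, 0], [0, 0, 0], 0],
    [[0.003, 0, 0], [0, 0, 0], 0],
    [[0.004, 0, 0], [0, 0, 0], 0],
    [[0.004, 0, 0], [0, 0, 0], 0],
  ],
)

```text
time: 5.25
tool_pos: [0.5556, 0.0106, 0.1059]
tool_rot: [3.141, 0.008, 3.108]
contact_force: [12.3, 0.3, -8.2]
opening: 0.0004
grip_force: 6.1
```

Emit:
arm_command(
  moves=[
    [[0.001, 0, 0], [0, 0, 0], 0],
    [[0.002, 0, 0], [0, 0, 0], 0],
    [[0.003, 0, 0], [0, 0, 0], 0],
    [[0.003, 0, 0], [0, 0, 0], 0],
    [[0.003, 0, 0], [0, 0, 0], 0],
  ],
)

```text
time: 5.75
tool_pos: [0.5555, 0.0106, 0.1061]
tool_rot: [3.141, 0.014, 3.108]
contact_force: [22.0, 1.9, -14.4]
opening: 0.0005
grip_force: 10.7
```

The end stop is firm: position holds at 0.5555 while the force rises. I'll back off and then lift.

Emit:
arm_command(
  moves=[
    [[-0.008, 0, 0], [0, 0, 0], 0],
    [[-0.018, 0, 0], [0, 0, 0], 0],
    [[-0.028, 0, 0], [0, 0, 0], 0],
    [[-0.028, 0, -0.03], [0, 0, 0], 0],
    [[-0.028, 0, -0.07], [0, 0, 0], 0],
  ],
)

```text
time: 6.25
tool_pos: [0.5763, 0.0099, 0.1743]
tool_rot: [3.141, -0.006, 3.109]
contact_force: [1.0, -0.1, 0.2]
opening: 0.0004
grip_force: 0.0
```

Emit:
arm_command(
  moves=[
    [[0, 0, -0.03], [0, 0, 0], 0],
    [[0.02, 0, -0.04], [0, 0, 0], 0],
    [[0.06, 0, -0.04], [0, 0, 0], 0],
    [[0.09, 0, -0.04], [0, 0, 0], 0],
    [[0.09, 0, -0.04], [0, 0, 0], 0],
  ],
)

```text
time: 6.75
tool_pos: [0.4843, 0.0132, 0.216]
tool_rot: [3.141, -0.003, 3.109]
contact_force: [-0.2, -0.1, -0.2]
opening: 0.0007
grip_force: 0.0
```

```bash
python3 - <<'E'
from h import *
s=robot.observe(); print(s["time"],s["tool_pos"].round(4),s["tool_rot"].round(4),s["contact_force"].round(2))
im=robot.read_camera("top")[:,:,::-1]
cv2.imwrite("pics/t2.png",cv2.resize(im[130:280,225:345],None,fx=4,fy=4,interpolation=cv2.INTER_CUBIC))
m=robot.camera_model("wrist"); w=robot.read_camera("wrist")[:,:,::-1]; cv2.imwrite("pics/w2.png",w)
print(proj(m,np.array([.468,.0136,.055])))
E
```

```text
6.75 [0.4843 0.0132 0.216 ] [ 3.1413e+00 -2.5000e-03  3.1090e+00] [-0.2  -0.07 -0.16]
[279.06077979 175.26124914]
```

View pics/w2.png

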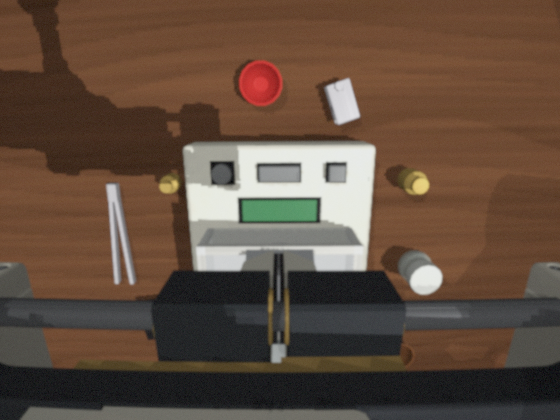

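The bar key is at (279.5,173) against a predicted (279,175), within about 1 mm. The cover travelled 64.5 mm, which matches the estimated opening. Now I'll go down over the bar key.

Emit:
arm_command(
  moves=[
    [[0.016, 0, 0.03], [0, 0, 0], 0],
    [[0.016, 0, 0.07], [0, 0, 0], 0],
    [[0.016, 0, 0.11], [0, 0, 0], 0],
    [[0.016, 0, 0.14], [0, 0, 0], 0],
    [[0.016, 0, 0.15], [0, 0, 0], 0],
  ],
)

```text
time: 7.35
tool_pos: [0.4708, 0.0133, 0.0628]
tool_rot: [3.141, -0.005, 3.109]
contact_force: [0.4, -0.3, 1.2]
opening: 0.0004
grip_force: 0.0
```

Emit:
arm_command(
  moves=[
    [[0, 0, 0.003], [0, 0, 0], 0],
    [[0, 0, 0.006], [0, 0, 0], 0],
    [[0, 0, 0.008], [0, 0, 0], 0],
    [[0, 0, 0.01], [0, 0, 0], 0],
    [[0, 0, 0.011], [0, 0, 0], 0],
  ],
)

```text
time: 7.85
tool_pos: [0.4719, 0.0132, 0.0553]
tool_rot: [-3.142, 0.001, 3.109]
contact_force: [-0.5, 0.1, 0.5]
opening: 0.0002
grip_force: 0.2
```

Emit:
arm_command(
  moves=[
    [[0, 0, 0.001], [0, 0, 0], 0],
    [[0, 0, 0.002], [0, 0, 0], 0],
    [[0, 0, 0.003], [0, 0, 0], 0],
    [[0, 0, 0.004], [0, 0, 0], 0],
    [[0, 0, 0.004], [0, 0, 0], 0],
  ],
)

```text
time: 8.35
tool_pos: [0.4719, 0.0132, 0.0509]
tool_rot: [3.142, 0.001, 3.109]
contact_force: [1.4, 0.1, 4.1]
opening: 0.0006
grip_force: 2.6
```

Emit:
arm_command(
  moves=[
    [[0, 0, 0.0005], [0, 0, 0], 0],
    [[0, 0, 0.001], [0, 0, 0], 0],
    [[0, 0, 0.0015], [0, 0, 0], 0],
    [[0, 0, 0.0015], [0, 0, 0], 0],
    [[0, 0, 0.0015], [0, 0, 0], 0],
  ],
)

```text
time: 8.85
tool_pos: [0.4719, 0.0132, 0.0501]
tool_rot: [-3.142, 0.001, 3.109]
contact_force: [-1.4, -0.3, 10.7]
opening: 0.0002
grip_force: 5.8
```

The key is fully down at z 0.050, and 10.7 N is past the 6 N spring force. Now I'll withdraw.

Emit:
arm_command(
  moves=[
    [[0, 0, -0.005], [0, 0, 0], 0],
    [[0, 0, -0.012], [0, 0, 0], 0],
    [[0, 0, -0.04], [0, 0, 0], 0],
    [[0, 0, -0.08], [0, 0, 0], 0],
    [[0, 0, -0.12], [0, 0, 0], 0],
  ],
)

```text
time: 9.35
tool_pos: [0.4703, 0.0134, 0.17]
tool_rot: [3.141, -0.003, 3.109]
contact_force: [0.2, 0.6, -0.4]
opening: -0.0
grip_force: 0.0
```

Emit:
arm_command(
  moves=[
    [[0.02, 0.04, -0.02], [0, 0, 0], 0],
    [[0.03, 0.08, -0.03], [0, 0, 0], 0],
    [[0.04, 0.12, -0.03], [0, 0, 0], 0],
    [[0.05, 0.16, -0.03], [0, 0, 0], 0],
    [[0.06, 0.2, -0.03], [0, 0, 0], 0],
  ],
)

```text
time: 9.85
tool_pos: [0.4169, 0.2164, 0.1993]
tool_rot: [-3.141, -0.001, 3.109]
contact_force: [1.2, 0.4, -0.6]
opening: 0.0001
grip_force: 0.0
```

Emit:
arm_command(
  moves=[
    [[0, 0.02, 0], [0, 0, 0], 0],
    [[0, 0.02, 0], [0, 0, 0], 0],
    [[0, 0.02, 0], [0, 0, 0], 0],
    [[0, 0.02, 0], [0, 0, 0], 0],
    [[0, 0.02, 0], [0, 0, 0], 0],
  ],
)

```text
time: 10.35
tool_pos: [0.4188, 0.234, 0.1992]
tool_rot: [-3.141, -0.0, 3.107]
contact_force: [1.3, 0.1, 0.3]
opening: 0.0002
grip_force: 0.0
```

```bash
python3 - <<'E'
from h import *
a=robot.read_camera("side")[:,:,::-1]; b=robot.read_camera("top")[:,:,::-1]
f=lambda i:cv2.resize(i,(400,580),interpolation=cv2.INTER_CUBIC)
c=cv2.resize(a[170:300,180:400],(400,236)); z=np.zeros((580,400,3),np.uint8); z[:236]=c
cv2.imwrite("pics/end.png",np.hstack([f(b[130:280,225:345]),z]))
s=robot.observe(); print(s["time"],s["tool_pos"],s["qvel"].round(3))
E
```

```text
10.45 [0.41886456 0.23420927 0.19925922] [ 0.005  0.001 -0.002  0.002 -0.001  0.   ]
```

View pics/end.png

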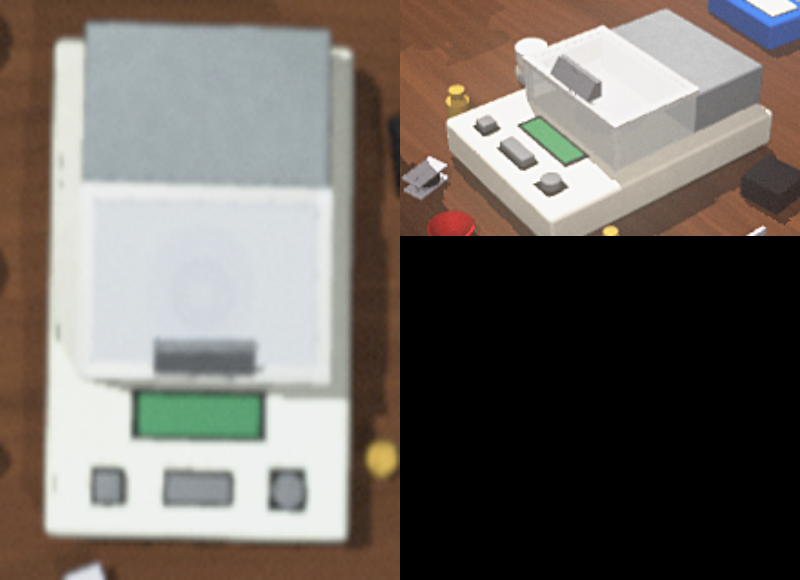

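The cover is shut flush with the chamber's front at about row 380. All three keys are up, and the weight, jar and loupe are where they were. Handing in.

```bash
python3 -c "
from cell import robot
print(robot.hand_in())"
```

```text
the job is handed in; nothing more can be done
None
```

I pushed the cover shut to its end stop, then pressed the bar key fully down once and let it come back up; the arm is withdrawn and the job was handed in at about 10.5 s, with no verdict returned.

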